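# Snap the lid of a fastener tub shut all round

### The arm

A 7-joint arm with a two-finger parallel gripper is mounted at the origin on a cart in front of the work surface, level with it; the furniture and walls round the work are solid. World frame = base frame: x ahead of the robot, y to its left, z up, the work surface at z = 0. Lengths are in m, angles in rad, forces in N, time in s.
With the tool pointing down it reaches from about 0.4 to 0.85 m from the base axis. Payload 10.4 kg.
Tool frame: the origin (TCP) lies between the finger pads; the fingertips stand 8 mm ahead of it and the grasp point (between the pads) lies 11 mm behind it; z points along the fingers, x is the direction in which the jaws open and shut, and the axes are right-handed (so a half turn about z gives the same grasp; the last joint's range is limited). The gripper opens to 87 mm and grips with 3 to 60 N. Pads are 19 mm wide; open, the fingers measure 117 mm over their backs; the gripper's body (75 mm by 190 mm) begins 51 mm behind the grasp point.
Start: joints at [-1.178, 0.332, -0.065, 1.46, 0.022, 1.35, -0.088], TCP at [0.252, 0.572, 0.231] pointing down, gripper open.
Joint ranges: [-2.6, 2.6], [-0.5, 2.12], [-1.47, 1.34], [0.16, 2.42], [-1.27, 4.41], [0.06, 2.06], [-2.6, 2.6]. Speed limits (rad/s): [2.22, 2.22, 2.79, 2.79, 3.14, 3.14, 3.14].

### API

Orientations are given as a unit quaternion [x, y, z, w].
In Python, from bench import r, viewer gives the robot as it stands.
- The arm moves only by the tool apply_moves, never from a script. Its argument "increments" is a list of rows, each an object with "grip": the closure in counts, from 0 (fully open) to 255 (shut); "xyz": the shift along the tool's x, y, z in mm, a list of three; "rotation": the turn, a rotation vector about the tool's x, y, z in degrees, a list of three. A call has 1 to 5 rows; each row is the pose to reach, as a shift and turn from the pose measured when the call began, along the tool's axes at that moment; what a row does not reach only later rows make up. A row lasts 1/8 s, in which the tool goes at most 62.5 mm and 10.7 degrees, less where a joint would pass 70% of its speed; a pose out of reach is approached as far as the arm can. A call with a gripper value outside its range is refused whole. The fingers move at their own pace and stop on an object; "squeeze" is the grip in N (left out, the last holds). Time passes only in rows, so rows that repeat a pose let the fingers close. It gives the time, the measured TCP pose, the force and the opening at its end, in the units of the state.
- r.read_state(): the state, without advancing time (a new reading comes with each control period).
- viewer.camera(name): name is "scene" or "top"; returns a dict with "img" (480x640x3 uint8, blue, green, red), "range_z" (480x640 float32, m along the optical axis (not along the pixel's ray), 0 where there is no reading), "vertical_fov" (degrees; the focal length in pixels is half the picture's height over the tangent of half this angle, whatever the lens; pixels are square), "cx", "cy" (the principal point, pixels), "rvec" (rotation vector, rad) and "tvec" (3), from world to camera coordinates, as OpenCV has them. Camera axes: x right, y down, z forward; pixel columns grow to the right and rows downward; lengths in m; the calibration is good to about 2 mm. A picture is of the moment at which its call begins.
- r.close_job(): hands the job in, once; it reports no verdict.
The state is a dict: "time": time; "joint_positions": joint angles; "joint_vel": joint speeds; "joint_torque": joint torques, N m; "ee_pos": TCP position; "eef_rot": TCP orientation; "ft_force": force on the tool from outside, world axes, zero at the start; "torque": the same for the moment, N m; "width": finger opening in m.
Only numpy, scipy, OpenCV 4.12 (cv2) and the standard library are available. Lean on these libraries where they do the work, as an engineer would, in place of code of your own. Each camera call takes 0.05 s, during which the arm holds its last target.

### The job

The grey lid on the red tub is not snapped shut yet: press its four rim sections down with the fingertips, one at a time, until each clicks shut, starting with the section that has the blue pull tab and going round clockwise as seen from above. Leave the tub standing where it is, do not lift it, and leave the things around it alone.

Things in the scene. Friction and masses are not known exactly. Their poses are not given: they have to be found in the camera images.
- tub: Loose red round plastic tub full of fasteners (about 1 kg with its lid), 141 mm wide, 136 mm high, foot 122 mm wide; origin at the centre of its underside, z up. Its grey clip-on lid has a fixed middle 78 mm square, top 140 mm above the bench, and round it four hinged rim sections, each a quarter of the rim, out to 76 mm from the tub's axis. They point along the tub's +x (tab section), -y, -x and +y.
- section_a (a joint): Lid rim section, the section that carries the blue pull tab. Hinge along its inner straight edge, 40 mm from the tub's axis. 0 = sprung up (slopes up outward by 0.24 rad, outer edge about 9 mm high); grows as it is pressed down; 0.24 = clicked shut, flush with the lid's middle. It has two resting places: it resists with up to about 10 N at its thumb pad, and past half-way (0.12) it snaps down and stays, else it springs back.
- section_a_pad (a point): Top of the black thumb pad of this section (the section that carries the blue pull tab), 63 mm from the tub's axis and 23 mm outward from the hinge; where to press straight down. About 146 mm above the bench when sprung up, 141 mm when shut. The pad is 12 by 40 mm, the section about 36 mm deep and 108 mm along the rim; a 5 mm seam parts it from its neighbours.
- section_b (a joint): Lid rim section, next clockwise (seen from above) after the tab section. Hinge along its inner straight edge, 40 mm from the tub's axis. 0 = sprung up (slopes up outward by 0.24 rad, outer edge about 9 mm high); grows as it is pressed down; 0.24 = clicked shut, flush with the lid's middle. It has two resting places: it resists with up to about 10 N at its thumb pad, and past half-way (0.12) it snaps down and stays, else it springs back.
- section_b_pad (a point): Top of the black thumb pad of this section (next clockwise (seen from above) after the tab section), 63 mm from the tub's axis and 23 mm outward from the hinge; where to press straight down. About 146 mm above the bench when sprung up, 141 mm when shut. The pad is 12 by 40 mm, the section about 36 mm deep and 108 mm along the rim; a 5 mm seam parts it from its neighbours.
- section_c (a joint): Lid rim section, opposite the tab section. Hinge along its inner straight edge, 40 mm from the tub's axis. 0 = sprung up (slopes up outward by 0.24 rad, outer edge about 9 mm high); grows as it is pressed down; 0.24 = clicked shut, flush with the lid's middle. It has two resting places: it resists with up to about 10 N at its thumb pad, and past half-way (0.12) it snaps down and stays, else it springs back.
- section_c_pad (a point): Top of the black thumb pad of this section (opposite the tab section), 63 mm from the tub's axis and 23 mm outward from the hinge; where to press straight down. About 146 mm above the bench when sprung up, 141 mm when shut. The pad is 12 by 40 mm, the section about 36 mm deep and 108 mm along the rim; a 5 mm seam parts it from its neighbours.
- section_d (a joint): Lid rim section, next anticlockwise after the tab section, the last to press. Hinge along its inner straight edge, 40 mm from the tub's axis. 0 = sprung up (slopes up outward by 0.24 rad, outer edge about 9 mm high); grows as it is pressed down; 0.24 = clicked shut, flush with the lid's middle. It has two resting places: it resists with up to about 10 N at its thumb pad, and past half-way (0.12) it snaps down and stays, else it springs back.
- section_d_pad (a point): Top of the black thumb pad of this section (next anticlockwise after the tab section, the last to press), 63 mm from the tub's axis and 23 mm outward from the hinge; where to press straight down. About 146 mm above the bench when sprung up, 141 mm when shut. The pad is 12 by 40 mm, the section about 36 mm deep and 108 mm along the rim; a 5 mm seam parts it from its neighbours.
- spool: Bystander: rusty spacer spool, 34 mm wide, 54 mm high, upright; origin at the centre of its underside, z up.
- tin: Bystander: grey open tin with screws in it, 72 mm wide, 74 mm high, upright; origin at the centre of its underside, z up.
- bolt: Bystander: dark steel bolt standing on its head, 24 mm wide, 87 mm high; origin at the centre of its underside, z up.
- block: Bystander: brown wooden block lying flat, 45x90x34 mm; origin at the centre of its underside, z up.

How it is judged:
On the way, in this order (a step that is already met when the one before it is completed fails the run):
1. the section with the pull tab is clicked shut (value of joint section_a above 0.2 rad), for 0.2 s.
2. the next section clockwise is clicked shut (value of joint section_b above 0.2 rad), for 0.2 s.
3. the section opposite the tab is clicked shut (value of joint section_c above 0.2 rad), for 0.2 s.
4. the last section is clicked shut (value of joint section_d above 0.2 rad), for 0.2 s.
At the end, for the whole second after the job is handed in: All four rim sections are shut (each hinge past 0.20 of 0.24 rad), and the tub stands upright (within 0.06 rad), at rest, within 40 mm of where it stood (value of joint each of section_a, section_b, section_c, section_d above 0.2 rad and distance of tub from where it was at the start of the episode below 0.04 m and angle between tub's own z axis and vertical below 0.06 rad and linear speed of tub below 0.02 m/s); the robot touches nothing.
It fails at once if the tub is lifted (15 mm) or tipped (0.25 rad) (height (world z) of tub above 0.015 m or angle between tub's own z axis and vertical above 0.25 rad).
It fails at once if the tub is shoved more than 40 mm from its place (distance of tub from where it was at the start of the episode above 0.04 m).
It fails at once if a bystander (spool, tin, bolt, wooden block) is moved more than 20 mm or tipped (distance of any of spool, tin, bolt, block from where it was at the start of the episode above 0.02 m or angle between any of spool, tin, bolt, block's own z axis and vertical above 0.4 rad).
It also fails if it takes over 45 s, if anything falls off the work surface, if the arm or the gripper's body presses on something with over 40 N, if the wrist force passes 120 N, or if a joint passes its speed limit or range.

## Working session

There is one attempt and no reset: what is moved stays moved. The work goes in short steps, Python scripts to look and compute and a tool call to move; the robot and the scene stay as the last step left them, time stands still between calls to the robot, and variables do not carry over. Pictures are saved under pics/ and viewed, and the job is handed in when it is done.

Besides the shell and the picture viewer there is one more tool, called after "Request:" as name(argument=value, ...) on one line, values as JSON. apply_moves: Moves the arm, as the interface text tells. Its arguments: {"type":"object","properties":{"increments":{"type":"array","items":{"type":"object","properties":{"grip":{"type":"number"},"xyz":{"type":"array","items":{"type":"number"}},"rotation":{"type":"array","items":{"type":"number"}}}}},"squeeze":{"type":"number"}},"required":["increments"]}

```bash
mkdir -p pics; ls; cat > h.py <<'E'
import numpy as np, cv2
from bench import r, viewer
def cam(n):
    c=viewer.camera(n); c['f']=240/np.tan(np.radians(c['vertical_fov'])/2)
    c['R']=cv2.Rodrigues(np.array(c['rvec'],float))[0]; c['t']=np.array(c['tvec'],float).ravel(); return c
def world(c,u,v,z):
    d=c['R'].T@np.array([(u-c['cx'])/c['f'],(v-c['cy'])/c['f'],1]); o=-c['R'].T@c['t']
    return o+d*(z-o[2])/d[2]
def cloud(c):
    v,u=np.mgrid[:480,:640]; z=c['range_z']
    P=np.stack([(u-c['cx'])/c['f']*z,(v-c['cy'])/c['f']*z,z],-1)
    return (P-c['t'])@c['R']
E
python3 - <<'E'
from h import *
for n in('scene','top'):
    c=cam(n); cv2.imwrite(f'pics/{n}0.png',c['img']); np.save(n+'0.npy',cloud(c)); print(n,c['f'],c['cx'],c['cy'],-c['R'].T@c['t'],c['R'])
print(r.read_state())
E
```

```text
pics
scene 497.269818259491 315.74904482832727 238.91542665442228 [ 0.03744    -0.3008566   0.86672187] [[ 6.71324151e-01 -7.41163654e-01  5.68360631e-04]
 [-5.61419554e-01 -5.09017595e-01 -6.52463924e-01]
 [ 4.83871852e-01  4.37695701e-01 -7.57819572e-01]]
top 435.05210178775974 324.64287365963673 241.5457546995971 [0.37708497 0.14680121 1.07405365] [[-3.31348964e-03 -9.99754550e-01  2.19057294e-02]
 [-9.92376015e-01  5.88585446e-04 -1.23245687e-01]
 [ 1.23202543e-01 -2.21470937e-02 -9.92134386e-01]]
{'time': 0.1, 'joint_positions': array([-1.17757738,  0.33281479, -0.06466607,  1.46087682,  0.02162115,
        1.34986774, -0.08853199]), 'joint_vel': array([ 0.0012101 , -0.00112718, -0.00011776, -0.0025142 ,  0.00017644,
        0.00084338, -0.00163505]), 'joint_torque': array([ 1.77830709e-03, -6.24544930e+01,  2.47143174e-02, -3.90717208e+01,
       -6.15491602e-02,  3.65184748e-02,  7.17140711e-05]), 'ee_pos': array([0.25235468, 0.57142346, 0.22982028]), 'eef_rot': array([ 8.37846960e-01,  5.45904815e-01, -5.07042282e-04,  3.83128583e-04]), 'ft_force': array([-0.33355467, -0.18662104, -0.10622297]), 'torque': array([ 0.0129214 ,  0.01330635, -0.0416189 ]), 'width': 0.08676197203687692}
```

View pics/scene0.png

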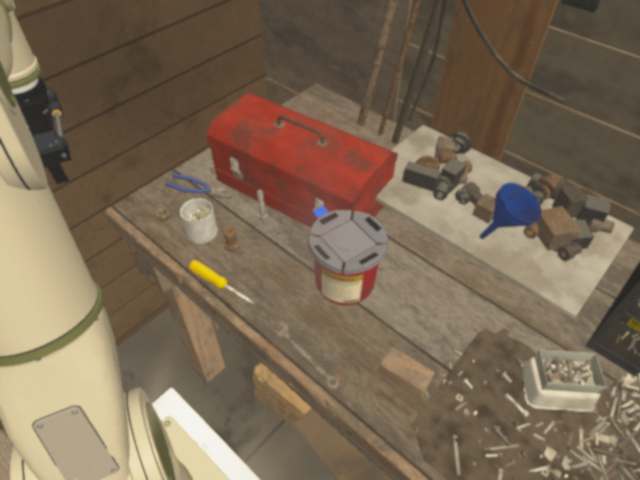

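View pics/top0.png

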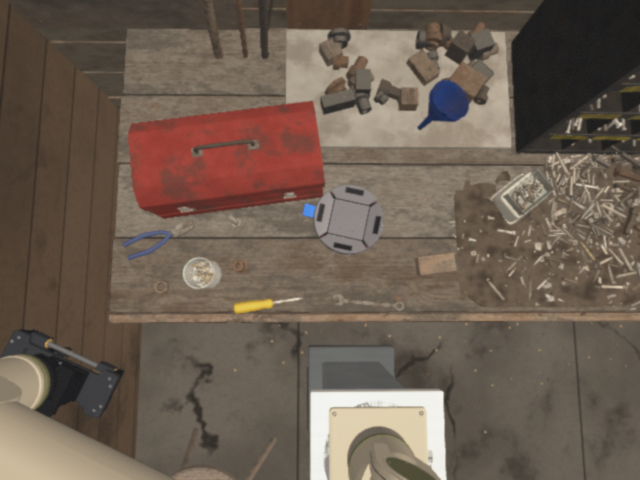

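The tab (blue, top view at about (309,211)) points to world +y. The tub's lid is at about (348,218), and the toolbox's corner is close to the tab. Next I measure the pads.

```bash
python3 - <<'E'
from h import *
for n in('top','scene'):
    c=cam(n); im=c['img']; P=cloud(c)
    c0=(348,218) if n=='top' else (347,240)
    hsv=cv2.cvtColor(im,cv2.COLOR_BGR2HSV)
    u0,v0=c0; s=im[v0-45:v0+45,u0-45:u0+45]
    cv2.imwrite(f'pics/{n}crop.png',cv2.resize(s,None,fx=6,fy=6,interpolation=cv2.INTER_CUBIC))
    m=((hsv[...,2]<60)).astype(np.uint8); k=np.zeros_like(m); cv2.circle(k,c0,36,1,-1); m&=k
    nn,l,st,ce=cv2.connectedComponentsWithStats(m)
    for i in range(1,nn):
        if st[i,4]>15: print(n,'pad',st[i,4],ce[i],world(c,*ce[i],.146)[:2], 'cloud',np.median(P[l==i],0))
    b=((hsv[...,0]>95)&(hsv[...,0]<130)&(hsv[...,1]>150)&(hsv[...,2]>120)).astype(np.uint8); 
    k=np.zeros_like(m); cv2.circle(k,c0,55,1,-1); b&=k
    ys,xs=np.nonzero(b); print('tab',xs.mean(),ys.mean(),np.median(P[b>0],0))
    # lid: height cloud
    L=(P[...,2]>.13)&(P[...,2]<.165)&k.astype(bool)&(hsv[...,1]<60)
    q=P[L]; print('lid',len(q),q.mean(0),q.min(0),q.max(0)); e=cv2.minEnclosingCircle(q[:,:2].astype(np.float32)); print(e)
    for nm,th in(('z',.025),):
        M=((P[...,2]>th)&(P[...,0]>.3)&(P[...,0]<.75)&(P[...,1]<.75)&(P[...,1]>-.4)).astype(np.uint8)
        nn,l,st,ce=cv2.connectedComponentsWithStats(M)
        for i in range(1,nn):
            if st[i,4]>20: q=P[l==i]; print('obj',st[i,4],ce[i].round(),np.percentile(q,2,axis=0).round(3),np.percentile(q,98,axis=0).round(3))
E
```

```text
top pad 43 [354.23255814 191.        ] [0.60357875 0.06104864] cloud [0.6035137  0.06172274 0.14585078]
top pad 55 [376.41818182 224.43636364] [0.52961376 0.01376799] cloud [0.53003201 0.01424478 0.14592384]
top pad 51 [342.56862745 246.29411765] [0.48202381 0.08758405] cloud [0.48249857 0.08682915 0.14669037]
tab 308.6 210.0952380952381 [0.56204194 0.15984701 0.14127724]
lid 3834 [0.54135823 0.07521554 0.14219544] [ 0.46583631 -0.00202191  0.13014455] [0.61763975 0.15117021 0.15194737]
((0.5427019596099854, 0.07512982934713364), 0.07764147222042084)
obj 1351 [585. 104.] [ 0.738 -0.397  0.035] [ 0.749 -0.367  0.429]
obj 93 [449. 118.] [ 0.743 -0.159  0.188] [ 0.75  -0.116  0.217]
obj 21910 [262. 173.] [ 0.487 -0.216  0.054] [0.747 0.527 0.176]
obj 1462 [522. 195.] [ 0.567 -0.396  0.028] [ 0.67  -0.305  0.08 ]
obj 55 [232. 219.] [0.551 0.336 0.028] [0.562 0.347 0.089]
obj 701 [436. 264.] [ 0.43  -0.188  0.029] [ 0.476 -0.101  0.038]
obj 705 [200. 272.] [0.396 0.378 0.027] [0.463 0.447 0.076]
obj 104 [238. 265.] [0.436 0.316 0.029] [0.461 0.341 0.057]
obj 161 [244. 307.] [0.341 0.285 0
[... 309 characters left out ...]
327 -0.00404364  0.13065384] [0.61911    0.17333178 0.1512864 ]
((0.5442849397659302, 0.08560005575418472), 0.08980230987071991)
obj 222 [ 54. 100.] [0.301 0.599 0.296] [0.321 0.643 0.335]
obj 22558 [328. 194.] [ 0.478 -0.264  0.034] [0.746 0.517 0.174]
obj 1055 [198. 216.] [0.395 0.377 0.027] [0.463 0.447 0.074]
obj 247 [508. 214.] [ 0.742 -0.161  0.183] [ 0.749 -0.118  0.215]
obj 173 [229. 234.] [0.434 0.315 0.026] [0.459 0.339 0.055]
obj 169 [200. 267.] [0.338 0.279 0.025] [0.359 0.338 0.032]
obj 750 [618. 313.] [ 0.737 -0.398  0.03 ] [ 0.746 -0.369  0.206]
obj 1232 [406. 369.] [ 0.427 -0.191  0.027] [ 0.475 -0.105  0.037]
obj 3058 [560. 374.] [ 0.564 -0.398  0.028] [ 0.667 -0.309  0.08 ]
```

```bash
python3 - <<'E'
from h import *
from scipy.spatial.transform import Rotation as Ro
A=np.array([.5562,.1361]);B=np.array([.6046,.0611])
for n in('top','scene'):
    P=np.load(n+'0.npy').reshape(-1,3)
    m=(np.linalg.norm(P[:,:2]-[.543,.0745],axis=1)>.083)&(P[:,2]>.1)&(P[:,2]<.3)&(P[:,0]>.4)&(P[:,0]<.8)&(P[:,1]<.55)&(P[:,1]>-.3)
    q=P[m]; print(n,'maxz',q[:,2].max(),q[q[:,2].argmax()])
    for X in(A,B):
        d=np.linalg.norm(q[:,:2]-X,axis=1); i=np.argsort(d)[:200:40]; print(d[i].round(3),q[i].round(3).tolist())
s=r.read_state(); R=Ro.from_quat(s['eef_rot']).as_matrix(); print(R)
for k,p in dict(a=(.5552,.1315),b=B,c=(.5308,.0175),d=(.4814,.0879)).items(): print(k,(R.T@(np.array([*p,.180])-s['ee_pos'])*1000).round(1))
E
```

```text
top maxz 0.2242805160509461 [ 0.75956917 -0.10655887  0.22428052]
[0.02  0.028 0.035 0.064 0.066] [[0.562, 0.155, 0.142], [0.571, 0.16, 0.143], [0.553, 0.171, 0.142], [0.619, 0.147, 0.145], [0.622, 0.136, 0.144]]
[0.068 0.076 0.081 0.085 0.088] [[0.622, 0.126, 0.117], [0.62, 0.136, 0.134], [0.629, 0.138, 0.151], [0.62, 0.145, 0.126], [0.644, 0.14, 0.162]]
scene maxz 0.22138716126557367 [ 0.77553393 -0.0998264   0.22138716]
[0.02  0.028 0.035 0.063 0.064] [[0.561, 0.156, 0.137], [0.568, 0.162, 0.139], [0.553, 0.171, 0.144], [0.614, 0.161, 0.126], [0.617, 0.157, 0.114]]
[0.065 0.07  0.073 0.076 0.079] [[0.621, 0.124, 0.134], [0.629, 0.127, 0.126], [0.637, 0.127, 0.149], [0.643, 0.127, 0.156], [0.63, 0.135, 0.151]]
[[ 4.03893008e-01  9.14806181e-01 -2.98335078e-04]
 [ 9.14805874e-01 -4.03893117e-01 -7.50878411e-04]
 [-8.07403697e-04  3.03558581e-05 -9.99999674e-01]]
a [-280.2  454.8   50.3]
b [-324.7  528.4   50.4]
c [-394.4  478.5   50.4]
d [-349.9  404.9   50.4]
```

View pics/topcrop.png

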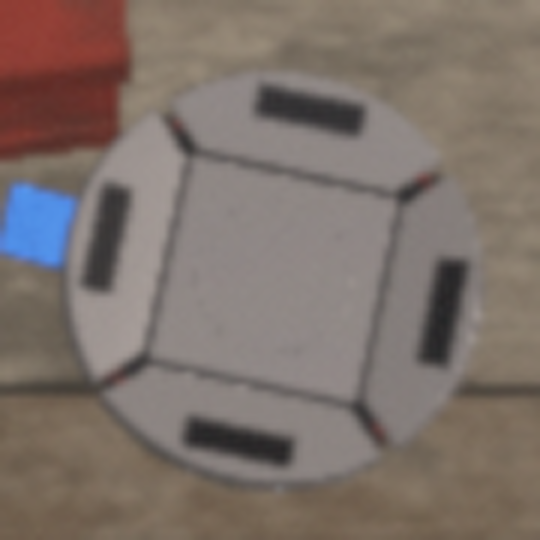

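View pics/scenecrop.png

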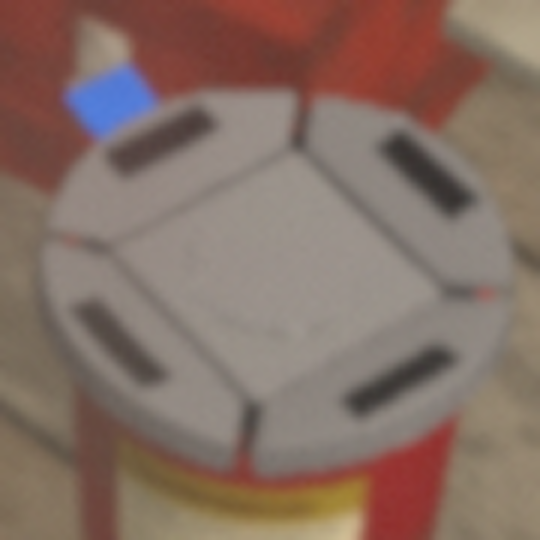

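The pads in the top crop match the computed positions: a (105,238), b (310,110), c (443,312), d (238,440). The toolbox stays 60 mm from pad a. I'll close the fingers and travel at height.

Request:
apply_moves(increments=[{"grip": 255,"xyz": [-28,46,0],"rotation": [0,0,-3]},{"grip": 255,"xyz": [-56,91,0],"rotation": [0,0,-6]},{"grip": 255,"xyz": [-84,137,0],"rotation": [0,0,-9]},{"grip": 255,"xyz": [-112,182,0],"rotation": [0,0,-11.5]},{"grip": 255,"xyz": [-140,227,0],"rotation": [0,0,-11.5]}], squeeze=10)

```text
time: 0.82
ee_pos: [0.4042, 0.3502, 0.2302]
eef_rot: [0.779, 0.627, -0.0, 0.0]
ft_force: [1.1, 0.8, 0.7]
width: 0.0452
```

Request:
apply_moves(increments=[{"grip": 255,"xyz": [-40,43,0],"rotation": [0,0,0]},{"grip": 255,"xyz": [-80,86,0],"rotation": [0,0,0]},{"grip": 255,"xyz": [-120,128,10],"rotation": [0,0,0]},{"grip": 255,"xyz": [-160,170,25],"rotation": [0,0,0]},{"grip": 255,"xyz": [-181,194,45],"rotation": [0,0,0]}])

```text
time: 1.45
ee_pos: [0.5568, 0.1286, 0.1852]
eef_rot: [0.78, 0.626, 0.0, 0.001]
ft_force: [-0.4, 1.0, 0.2]
width: 0.0017
```

```bash
cat > st.py <<'E'
from h import *
import sys
from scipy.spatial.transform import Rotation as Ro
c0=np.array([.543,.0745]); a=np.radians(77.7); X=np.array([np.cos(a),np.sin(a)]); Y=np.array([-X[1],X[0]])
T=dict(a=c0+.058*X,b=c0-.063*Y,c=c0-.058*X,d=c0+.063*Y)
def show(tag):
    for n,uv in(('top',(348,218)),('scene',(347,240))):
        c=cam(n); u,v=uv; s=c['img'][v-80:v+60,u-70:u+70]; cv2.imwrite(f'pics/{tag}_{n}.png',cv2.resize(s,None,fx=4,fy=4,interpolation=cv2.INTER_CUBIC))
        np.save(f'{tag}_{n}.npy',cloud(c))
def deltas():
    s=r.read_state(); R=Ro.from_quat(s['eef_rot']).as_matrix(); print(s['time'],s['ee_pos'].round(4),s['ft_force'].round(2),s['width'].round(4))
    for k,p in T.items(): print(k,(R.T@(np.array([*p,.149])-s['ee_pos'])*1000).round(1))
E
python3 - <<'E'
from st import *
show('s1'); deltas()
E
```

```text
Traceback (most recent call last):
  File "st.py", line 11, in deltas
    s=r.read_state(); R=Ro.from_quat(s['eef_rot']).as_matrix(); print(s['time'],s['ee_pos'].round(4),s['ft_force'].round(2),s['width'].round(4))
                                                                                                                            ^^^^^^^^^^^^^^^^
AttributeError: 'float' object has no attribute 'round'
```

```bash
python3 -c "
import cv2,numpy as np
cv2.imwrite('pics/s1.png',cv2.resize(np.hstack([cv2.imread('pics/s1_top.png'),cv2.imread('pics/s1_scene.png')]),(800,400)))"
```

```text
(no output)
```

View pics/s1.png

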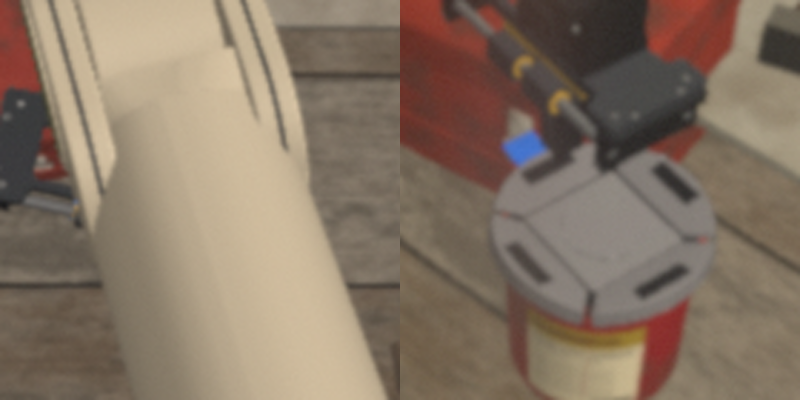

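```bash
sed -i "s/,s\['width'\].round(4)/,s['width']/" st.py; python3 - <<'E'
from st import *
c=cam('scene'); s=c['img'][140:260,270:430]; cv2.imwrite('pics/s1z.png',cv2.resize(s,None,fx=5,fy=5,interpolation=cv2.INTER_CUBIC)); deltas()
E
```

```text
1.6 [0.5552 0.13   0.1841] [-1.11  0.85 -0.36] 0.00032950717086983026
a [ 1.2 -0.  35.1]
b [-56.6  63.1  35.1]
c [-114.8    0.3   35.4]
d [-56.9 -62.9  35.3]
```

View pics/s1z.png

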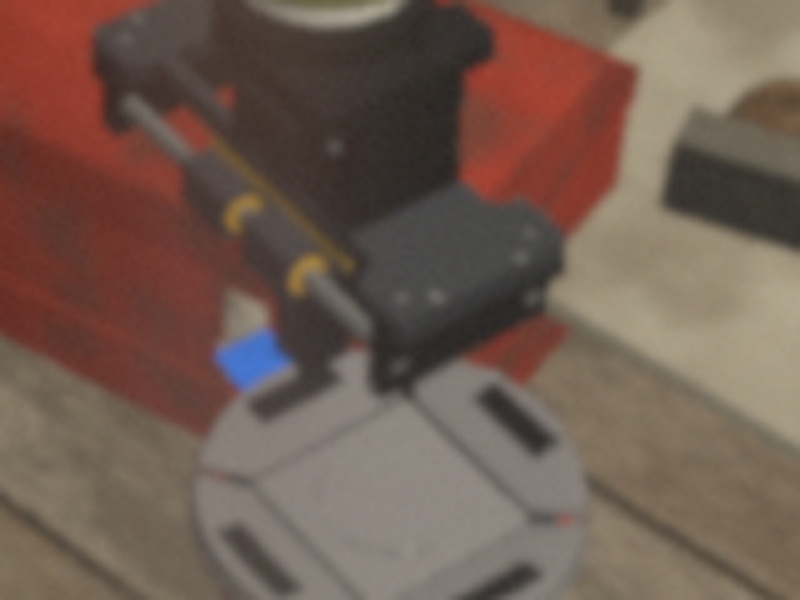

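The scene crop shows the closed fingertips at about (310,385), over the tab section's pad. Pressing down in steps.

Request:
apply_moves(increments=[{"grip": 255,"xyz": [1,0,15],"rotation": [0,0,0]},{"grip": 255,"xyz": [1,0,25],"rotation": [0,0,0]},{"grip": 255,"xyz": [1,0,28],"rotation": [0,0,0]},{"grip": 255,"xyz": [1,0,30],"rotation": [0,0,0]},{"grip": 255,"xyz": [1,0,32],"rotation": [0,0,0]}])

```text
time: 2.22
ee_pos: [0.5556, 0.1319, 0.1534]
eef_rot: [0.78, 0.626, -0.001, -0.0]
ft_force: [-4.4, 1.6, 10.6]
width: 0.0004
```

Contact was made with 10.6 N and the tip at 145 mm. Continuing down.

Request:
apply_moves(increments=[{"grip": 255,"xyz": [0,0,2],"rotation": [0,0,0]},{"grip": 255,"xyz": [0,0,4],"rotation": [0,0,0]},{"grip": 255,"xyz": [0,0,5],"rotation": [0,0,0]},{"grip": 255,"xyz": [0,0,5],"rotation": [0,0,0]}])

```text
time: 2.72
ee_pos: [0.5557, 0.132, 0.1485]
eef_rot: [0.78, 0.626, -0.0, -0.0]
ft_force: [-0.6, 0.6, 0.1]
width: 0.0006
```

The force dropped to zero, so section a snapped shut. Moving up and over to b.

Request:
apply_moves(increments=[{"grip": 255,"xyz": [0,0,-18],"rotation": [0,0,0]},{"grip": 255,"xyz": [-15,20,-30],"rotation": [0,0,0]},{"grip": 255,"xyz": [-45,50,-30],"rotation": [0,0,0]},{"grip": 255,"xyz": [-59,63,-30],"rotation": [0,0,0]},{"grip": 255,"xyz": [-59,63,-22],"rotation": [0,0,0]}])

```text
time: 3.35
ee_pos: [0.6053, 0.0597, 0.1712]
eef_rot: [0.78, 0.625, 0.0, 0.0]
ft_force: [-0.4, -0.2, -0.1]
width: 0.0007
```

```bash
python3 - <<'E'
from st import *
c=cam('scene'); s=c['img'][140:300,250:450]; cv2.imwrite('pics/s2z.png',cv2.resize(s,None,fx=4,fy=3.75,interpolation=cv2.INTER_CUBIC)); deltas()
P=cloud(c); m=(abs(P[...,2]-.143)<.013); Q=P[m]
for k,p in T.items():
    d=np.linalg.norm(Q[:,:2]-(c0+(p-c0)/np.linalg.norm(p-c0)*.068),axis=1)<.008; print(k,d.sum(),np.median(Q[d,2]) if d.any() else None)
E
```

```text
3.4 [0.604  0.0613 0.1693] [-0.22 -0.07 -1.31] 0.0003505687194200989
a [ 57.8 -62.5  20.4]
b [-0.   0.6 20.3]
c [-58.2 -62.2  20.5]
d [  -0.4 -125.3   20.6]
a 33 0.1393774658473109
b 23 0.1466162282866267
c 46 0.14663794513640954
d 43 0.14680558687744485
```

View pics/s2z.png

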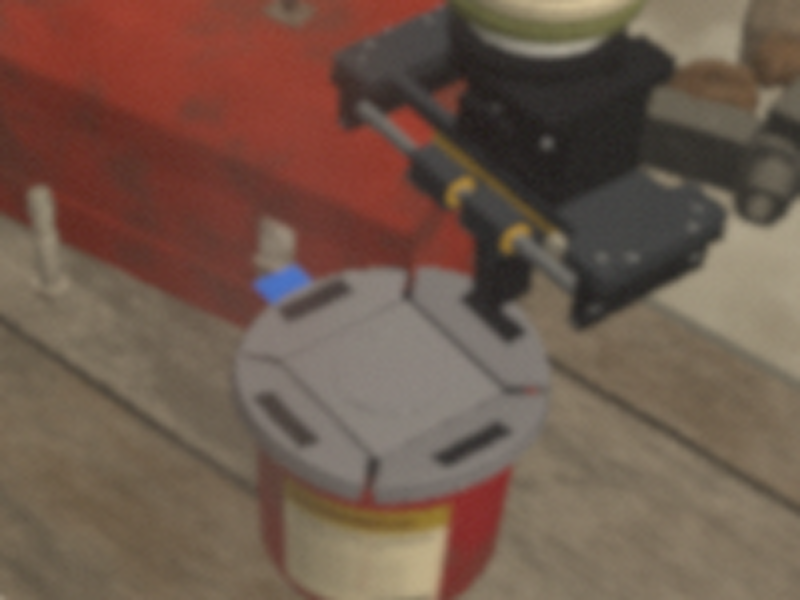

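Section a is flush at z 0.139 while b, c and d are up at about 0.147. The fingers hang over b's pad at picture position (490,305). Pressing b.

Request:
apply_moves(increments=[{"grip": 255,"xyz": [0,0,11],"rotation": [0,0,0]},{"grip": 255,"xyz": [0,0,15],"rotation": [0,0,0]},{"grip": 255,"xyz": [0,0,18],"rotation": [0,0,0]},{"grip": 255,"xyz": [0,0,20],"rotation": [0,0,0]},{"grip": 255,"xyz": [0,0,21],"rotation": [0,0,0]}])

```text
time: 4.03
ee_pos: [0.6038, 0.0617, 0.1483]
eef_rot: [0.779, 0.626, -0.001, -0.001]
ft_force: [-1.9, 0.8, 9.7]
width: 0.0007
```

Request:
apply_moves(increments=[{"grip": 255,"xyz": [0,0,0],"rotation": [0,0,0]},{"grip": 255,"xyz": [0,0,0],"rotation": [0,0,0]}])

```text
time: 4.28
ee_pos: [0.6038, 0.0618, 0.1483]
eef_rot: [0.779, 0.626, -0.001, -0.001]
ft_force: [-0.0, 0.5, 3.2]
width: 0.0007
```

Request:
apply_moves(increments=[{"grip": 255,"xyz": [0,0,-18],"rotation": [0,0,0]},{"grip": 255,"xyz": [-20,-15,-30],"rotation": [0,0,0]},{"grip": 255,"xyz": [-45,-45,-30],"rotation": [0,0,0]},{"grip": 255,"xyz": [-58,-63,-30],"rotation": [0,0,0]},{"grip": 255,"xyz": [-58,-63,-22],"rotation": [0,0,0]}])

```text
time: 4.9
ee_pos: [0.5297, 0.0179, 0.172]
eef_rot: [0.78, 0.626, 0.0, -0.0]
ft_force: [0.3, 0.0, 1.0]
width: 0.0004
```

```bash
cat > chk.py <<'E'
from st import *
c=cam('scene'); s=c['img'][140:300,250:450]; cv2.imwrite(f'pics/{sys.argv[1]}.png',cv2.resize(s,None,fx=4,fy=3.75,interpolation=cv2.INTER_CUBIC)); deltas()
P=cloud(c); m=(abs(P[...,2]-.143)<.013); Q=P[m]
for k,p in T.items():
    d=np.linalg.norm(Q[:,:2]-(c0+(p-c0)/np.linalg.norm(p-c0)*.068),axis=1)<.008; print(k,d.sum(),np.median(Q[d,2]) if d.any() else None)
E
python3 chk.py s3z
```

```text
4.95 [0.5297 0.0186 0.1704] [-0.44  0.73 -1.55] 0.000641467000195767
a [115.5   0.8  21.4]
b [57.6 64.  21.3]
c [-0.5  1.1 21.4]
d [ 57.3 -62.   21.5]
a 34 0.13979983528656514
b 0 None
c 54 0.1469600777161048
d 40 0.1468146115064346
```

View pics/s3z.png

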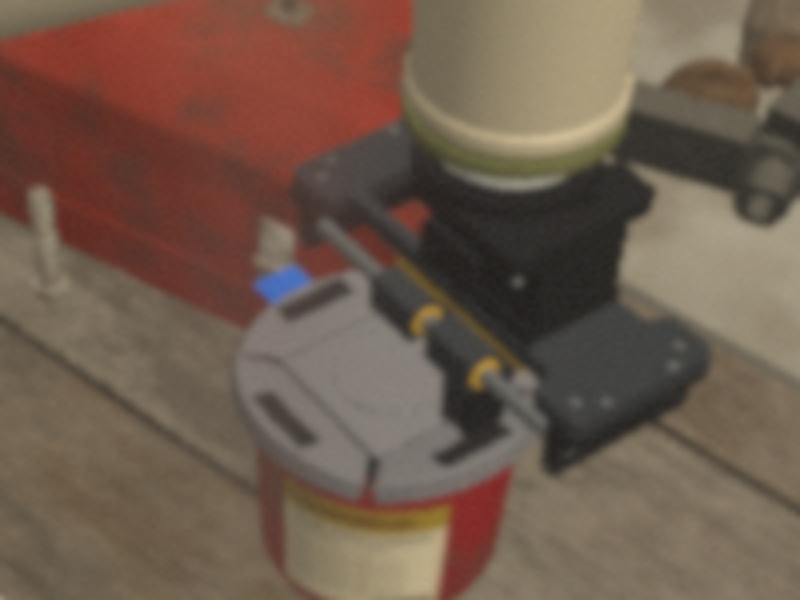

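The gripper hides b in this view (about (470,330)), so I'll step aside over a to check it before pressing c.

Request:
apply_moves(increments=[{"grip": 255,"xyz": [30,0,-15],"rotation": [0,0,0]},{"grip": 255,"xyz": [80,0,-25],"rotation": [0,0,0]},{"grip": 255,"xyz": [125,0,-25],"rotation": [0,0,0]},{"grip": 255,"xyz": [125,0,-25],"rotation": [0,0,0]}])

```text
time: 5.45
ee_pos: [0.5568, 0.1457, 0.195]
eef_rot: [0.778, 0.629, -0.0, -0.001]
ft_force: [0.2, -0.6, -1.1]
width: 0.0003
```

```bash
python3 chk.py s4z
```

```text
5.5 [0.5569 0.1427 0.195 ] [-0.3  -1.04 -0.91] 0.00046447368016606206
a [-11.6   1.   46. ]
b [-69.7  64.   45.9]
c [-127.6    0.9   46. ]
d [-69.6 -62.   46.2]
a 30 0.1396566068136518
b 33 0.1396516863109436
c 47 0.14679786843234818
d 41 0.14700419821328609
```

View pics/s4z.png

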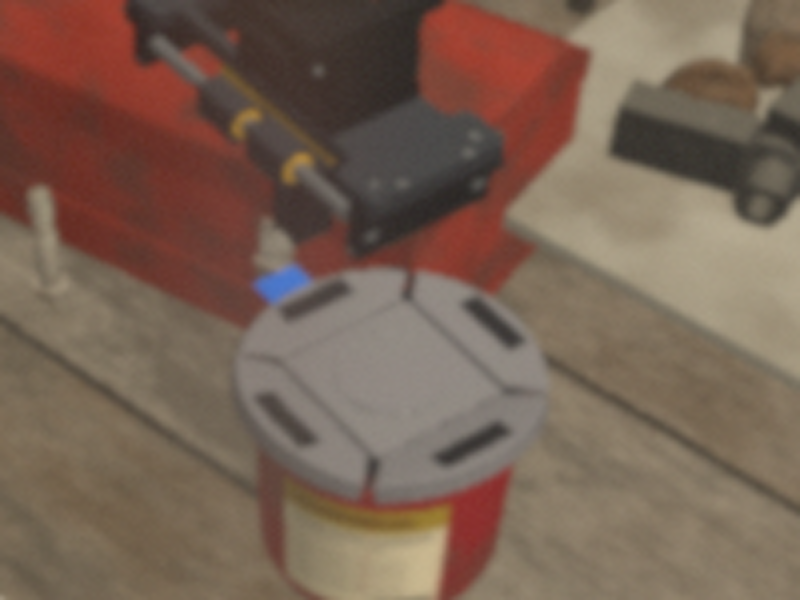

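a and b are both flush at 0.1397, and c (470,443) and d (287,420) are still up at 0.147. The tub has not moved. Going to c.

Request:
apply_moves(increments=[{"grip": 255,"xyz": [-45,0,0],"rotation": [0,0,0]},{"grip": 255,"xyz": [-90,0,5],"rotation": [0,0,0]},{"grip": 255,"xyz": [-128,1,20],"rotation": [0,0,0]},{"grip": 255,"xyz": [-128,1,34],"rotation": [0,0,0]},{"grip": 255,"xyz": [-128,1,37],"rotation": [0,0,0]}])

```text
time: 6.12
ee_pos: [0.5303, 0.0173, 0.1572]
eef_rot: [0.779, 0.627, -0.001, -0.001]
ft_force: [0.9, 0.2, 0.6]
width: 0.0002
```

Request:
apply_moves(increments=[{"grip": 255,"xyz": [0,0,3],"rotation": [0,0,0]},{"grip": 255,"xyz": [0,0,6],"rotation": [0,0,0]},{"grip": 255,"xyz": [0,0,8],"rotation": [0,0,0]},{"grip": 255,"xyz": [0,0,9],"rotation": [0,0,0]},{"grip": 255,"xyz": [0,0,9],"rotation": [0,0,0]}])

```text
time: 6.75
ee_pos: [0.5305, 0.0178, 0.1484]
eef_rot: [0.779, 0.628, -0.001, -0.001]
ft_force: [0.4, 1.1, 2.1]
width: 0.0001
```

Request:
apply_moves(increments=[{"grip": 255,"xyz": [0,0,-18],"rotation": [0,0,0]},{"grip": 255,"xyz": [15,-20,-30],"rotation": [0,0,0]},{"grip": 255,"xyz": [45,-50,-30],"rotation": [0,0,0]},{"grip": 255,"xyz": [58,-63,-30],"rotation": [0,0,0]},{"grip": 255,"xyz": [58,-63,-22],"rotation": [0,0,0]}])

```text
time: 7.38
ee_pos: [0.4816, 0.089, 0.1718]
eef_rot: [0.778, 0.629, -0.0, -0.001]
ft_force: [0.1, 0.2, -0.5]
width: 0.0006
```

```bash
python3 chk.py s5z
```

```text
7.425 [0.4813 0.0877 0.1701] [-0.35 -0.74 -0.82] 0.0007574305365891431
a [58.2 63.2 20.9]
b [1.000e-01 1.261e+02 2.070e+01]
c [-57.8  63.   21. ]
d [ 0.3  0.1 21.1]
a 0 None
b 32 0.13980420272448313
c 48 0.1393735919520559
d 40 0.147233510557977
```

View pics/s5z.png

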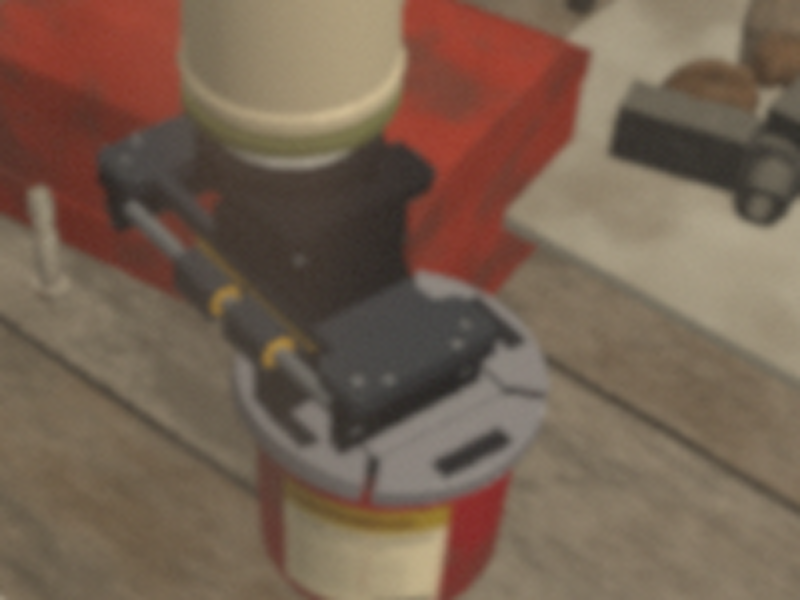

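c is shut at 0.1394 and the fingers are over d's pad (285,410). Pressing d.

Request:
apply_moves(increments=[{"grip": 255,"xyz": [0,0,11],"rotation": [0,0,0]},{"grip": 255,"xyz": [0,0,15],"rotation": [0,0,0]},{"grip": 255,"xyz": [0,0,18],"rotation": [0,0,0]},{"grip": 255,"xyz": [0,0,20.5],"rotation": [0,0,0]},{"grip": 255,"xyz": [0,0,21.5],"rotation": [0,0,0]}])

```text
time: 8.05
ee_pos: [0.4814, 0.0874, 0.1484]
eef_rot: [0.778, 0.628, -0.001, -0.001]
ft_force: [-2.4, -1.2, 5.5]
width: 0.0007
```

Request:
apply_moves(increments=[{"grip": 255,"xyz": [0,0,0],"rotation": [0,0,0]},{"grip": 255,"xyz": [0,0,0],"rotation": [0,0,0]}])

```text
time: 8.3
ee_pos: [0.4814, 0.0873, 0.1484]
eef_rot: [0.778, 0.628, -0.001, -0.001]
ft_force: [-0.2, 0.3, 0.1]
width: 0.0005
```

Request:
apply_moves(increments=[{"grip": 255,"xyz": [0,0,-25],"rotation": [0,0,0]},{"grip": 255,"xyz": [0,0,-60],"rotation": [0,0,0]},{"grip": 255,"xyz": [45,0,-85],"rotation": [0,0,0]},{"grip": 255,"xyz": [100,0,-85],"rotation": [0,0,0]},{"grip": 255,"xyz": [150,0,-85],"rotation": [0,0,0]}])

```text
time: 8.93
ee_pos: [0.5138, 0.2359, 0.2337]
eef_rot: [0.778, 0.628, -0.001, -0.001]
ft_force: [0.8, -0.3, 0.2]
width: 0.0006
```

Request:
apply_moves(increments=[{"grip": 255,"xyz": [30,0,0],"rotation": [0,0,0]},{"grip": 255,"xyz": [30,0,0],"rotation": [0,0,0]}])

```text
time: 9.18
ee_pos: [0.5194, 0.268, 0.233]
eef_rot: [0.777, 0.629, -0.001, -0.001]
ft_force: [-0.8, -0.2, 1.5]
width: 0.0004
```

```bash
python3 chk.py s6z; python3 - <<'E'
from h import *
c=cam('scene'); cv2.imwrite('pics/s6f.png',c['img'])
E
```

```text
9.225 [0.5198 0.2659 0.2332] [-0.11 -1.33  0.5 ] 0.0005460985815151126
a [-124.2   63.3   84. ]
b [-182.4  126.1   83.9]
c [-240.2   62.9   84.1]
d [-1.82e+02  1.00e-01  8.43e+01]
a 35 0.13948529340101706
b 34 0.13994336170035337
c 49 0.1394241028878943
d 46 0.13946307081400822
```

View pics/s6f.png

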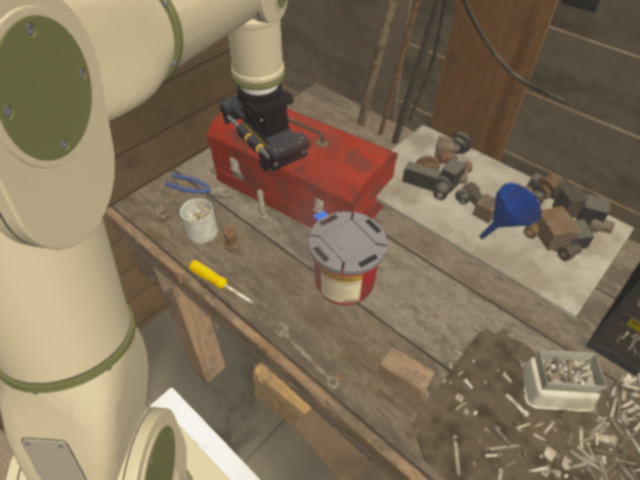

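The picture shows the tub where it was (347,245), all four sections flush at 0.1394–0.1399, the bystanders unmoved and the gripper in free air over the toolbox. Handing in.

```bash
python3 -c "
from bench import r
print(r.close_job())"
```

```text
the job is handed in; nothing more can be done
None
```

All four rim sections are pressed shut, in the order tab section (a), b, c, d, using the closed fingertips. I handed the job in at about 9.3 s of the 45 s allowed; it gave no verdict.

- **Sections:** in the last depth check all four lie flush at 0.1394–0.1399 m, against about 0.147 m when sprung up. Checks between presses showed a, b and c shut, and the next one still up, before I moved on. At one point the gripper hid b, so I moved aside and confirmed it before pressing c.
- **Forces:** the highest force I read was about 11 N, far below the limits.
- **Surroundings:** the last picture shows the tub upright in its place and the bystanders where they started, judged by eye. The gripper was in free air above the toolbox, with the fingertips about 5 cm above its lid.

No check failed. The shut sections read about 0.5 mm lower than the flush height of 140 mm, within the 2 mm camera calibration.

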